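# Check the cake press gap with the step gauge

## Robot

A 6-joint arm with a two-finger parallel gripper is mounted at the origin on the work surface. World frame = base frame: x ahead of the robot, y to its left, z up, the work surface at z = 0. Lengths are in m, angles in rad, forces in N, time in s.
With the tool pointing down it reaches from about 0.35 to 0.975 m from the base axis. Payload 4.9 kg.
Tool frame: the origin (TCP) lies at the very end of the fingers, on their centre line; the grasp point (between the pads) lies ctrl.hold_point_z behind it (ctrl.hold_point_z is the distance from the TCP to the grasp point, in m); z points along the fingers, y is the line along which they close (so a half turn about z gives the same grasp; the last joint's range is limited). The gripper opens to 85 mm and grips with 20 to 120 N. Pads are 22 mm wide; open, the fingers measure 114 mm over their backs; the gripper's body (76 mm by 85 mm) begins 54 mm behind the grasp point. The pads swing forward as they close: fully open they stand 13 mm farther back than shut.
Start: joints at [-1.307, 0.053, 1.613, -0, 1.476, -0.119], TCP at [0.233, -0.58, 0.231] pointing down, gripper open.
Joint ranges: [-3.01, 3.01], [-1.01, 2.22], [0.06, 2.58], [-1.02, 4.17], [0.09, 2.62], [-3.14, 3.14]. Speed limits (rad/s): [2.57, 2.57, 3.14, 3.14, 3.14, 3.14].

## Interface

Orientations are given as a rotation vector (axis times angle).
In Python, from station import ctrl gives the robot as it stands. The module is installed in compiled form; this text tells all that it offers.
- The arm moves only by the tool jog_arm, never from a script. Its argument "deltas" is a list of rows, each a list of 3 entries, a list of its own where there are three numbers: the closure, from -1 (fully open) to 1 (shut), then the shift along the world's x, y, z scaled (see below), then the turn, a rotation vector about the world's x, y, z scaled (see below). A call has 1 to 12 rows; each row is the pose to reach, as a shift and turn from the pose commanded when the call began, turning the shorter way round; what a row does not reach only later rows make up. The controller multiplies each number of a shift by 0.4 m and each number of a turn by 180 degrees. A row lasts 1/12 s, in which the tool goes at most 41.7 mm and 7.16 degrees, less where a joint would pass 70% of its speed; a pose out of reach is approached as far as the arm can. A call with a number of a shift or a turn outside -1 to 1 is refused whole. A call with a gripper value outside its range is refused whole. The fingers move at their own pace and stop on an object; "squeeze" is the grip in N (left out, the last holds). Time passes only in rows, so rows that repeat a pose let the fingers close. It gives the time, the measured TCP pose, the force, the opening and the grip force at its end, in the units of the state.
- ctrl.get_obs(): the state, without advancing time (a new reading comes with each control period).
- ctrl.get_image(name): name is "scene" or "top" or "wrist"; returns the picture (420x560x3 uint8, red, green, blue); there is no depth.
- ctrl.get_calibration(name): a dict with "K" (3x3 intrinsics, pixels), "extrinsics" (4x4, takes a point from world to camera coordinates). Camera axes: x right, y down, z forward; pixel columns grow to the right and rows downward; lengths in m; the calibration is good to about 2 mm. The wrist camera is an equidistant fisheye: a pixel r from the principal point sees the ray r / f radians off the axis. A picture is of the moment at which its call begins: read the wrist's pose just before it. get_calibration takes no time and is no camera call; for the wrist camera it gives the pose at the moment of the call.
- ctrl.finish_job(): hands the job in; it is judged then, once.
The state is a dict: "t": time; "q": joint angles; "dq": joint speeds; "effort": joint torques, N m; "tool_pos": TCP position; "tool_rot": TCP orientation; "contact_force": force on the tool from outside, world axes, zero at the start; "wrist_torque": the same for the moment, N m; "opening": finger opening in m; "grip_force": force on a finger pad.
Only numpy, scipy, OpenCV 4.12 (cv2) and the standard library are available. Lean on these libraries where they do the work, as an engineer would, in place of code of your own. Each camera call takes 0.05 s, during which the arm holds its last target. There are 200 camera calls.

## Task

The last moxa cake came out bad: clear it off the press bed into the empty slatted reject basket. Then slide the step gauge along the bed, gently, low end first into the gap under the platen, between the two columns, until its step butts squarely against the platen's front edge, and leave it there. Do not disturb the lamp, the jar or the carton of moxa rolls.

Things in the scene. Friction and masses are not known exactly. Their poses are not given: they have to be found in the camera images.
- press: Bench screw press, fixed. Flat level dark iron bed, top 25 mm above the bench, with the platen, columns and crosshead at its far end. Origin: on the bench surface under the bed; +x points along the bed into the press, z up. In this frame the bed spans x -150 to 230 mm, y -110 to 110 mm; two 24 mm columns stand at x 172, y +66 and -66 mm, 108 mm clear between them.
- press_lip (a point): Mouth of the gap: point on the bed top below the middle of the platen's front lower edge (x 130 mm in the press frame); axes as the press, +x leads into the gap. The wide steel platen hangs still, 70 mm deep in x, 190 mm wide in y, 25 mm thick; the gap under it is 9 mm high and runs straight through to the back.
- press_head (a point): Top middle of the crosshead's front face, 200 mm above the bench. The crosshead spans the columns over the platen: 44 mm deep in x (from x 150 mm in the press frame), 190 mm wide, underside 165 mm above the bench; a T-bar handle on it reaches 260 mm above the bench.
- gauge: Step gauge: loose flat light-metal plate on the bed, 110 mm long (x), 96 mm wide (y), 0.2 to 0.35 kg. Low step x -5 to 55 mm, 6 mm thick with rounded front corners (radius 12), fits the gap; high step x -55 to -5 mm, 14 mm thick, black grip strip near its rear edge, does not. Origin: centre of underside, +x to the low end, z up. The low end starts towards the platen, up to 0.7 rad askew.
- gauge_step (a point): Middle of the gauge's step, where the high step begins (x -5 mm in the gauge's frame), at underside level; axes as the gauge.
- cake: Rejected pressed moxa cake: hard light brown disc 46 mm in diameter, 14 mm thick, 15 to 30 g, lying flat on the press bed close in front of the platen, between it and the gauge. Origin: centre of its underside.
- basket: Reject basket: empty open cream plastic basket with slatted sides, 160 mm (x) by 130 mm (y), 60 mm high, walls 4 mm, loose on the bench beside the bed, left or right. Origin: centre of its underside, z up.
- carton: Bystander: open solid-walled carton 160 mm (x) by 120 mm (y), 70 mm high, full of cut moxa rolls, on the bench on the other side of the bed from the basket. Origin: centre of its underside.
- lamp: Bystander: capped glass spirit lamp, 76 mm in diameter, 104 mm high, on the bench beside the press columns. Origin: centre of its underside.
- jar: Bystander: screw-top jar with a band label, 76 mm in diameter, 95 mm high, on the bench on the other side of the columns. Origin: centre of its underside.
Things that resemble listed ones, but are neither listed nor needed, are in the scene too. Leave any orange look-alike of the cake alone.

How it is judged:
On the way, in this order (a step that is already met when the one before it is completed fails the run):
1. the cake lies in the reject basket (x of cake in the frame of basket between -0.075 and 0.075 m and y of cake in the frame of basket between -0.06 and 0.06 m and z of cake in the frame of basket between -0.002 and 0.045 m and linear speed of cake below 0.02 m/s), for 0.2 s.
2. the gauge is home in the gap, its step against the platen's front edge (x of gauge_step in the frame of press_lip between -0.004 and 0.003 m and y of gauge_step in the frame of press_lip between -0.008 and 0.008 m and z of gauge_step in the frame of press_lip between -0.003 and 0.003 m and angle between the x axis of gauge and the x axis of press, either way round below 0.05 rad and angle between gauge's own z axis and vertical below 0.03 rad and linear speed of gauge below 0.01 m/s), for 0.2 s.
At the end, for the whole second after the job is handed in: The gauge lies flat on the bed and still, its low step in the gap between the columns, its step within 4 mm of the platen's front face, within 8 mm of the middle and square to the press within 0.05 rad; the cake lies at rest inside the upright basket (all of step 1 and all of step 2 and angle between basket's own z axis and vertical below 0.15 rad); the robot touches nothing.
It fails at once if the glass lamp is shifted by more than 25 mm or tipped over (distance of lamp from where it was at the start of the episode above 0.025 m or angle between lamp's own z axis and vertical above 0.5 rad).
It fails at once if the jar is shifted by more than 25 mm or tipped over (distance of jar from where it was at the start of the episode above 0.025 m or angle between jar's own z axis and vertical above 0.5 rad).
It fails at once if the carton of moxa rolls is shifted by more than 25 mm or tipped over (distance of carton from where it was at the start of the episode above 0.025 m or angle between carton's own z axis and vertical above 0.5 rad).
It fails at once if the gauge is rammed against the press or pressed into it (more than 50 N) (contact force between gauge and press above 50 N).
It fails at once if the gauge is lifted clear of the bed instead of slid (more than 30 mm) (z of gauge in the frame of press above 0.055 m).
It also fails if it takes over 64 s, if anything falls off the work surface, if the arm or the gripper's body presses on something with over 40 N, if the wrist force passes 120 N, or if a joint passes its speed limit or range.

## Working session

There is one attempt and no reset: what is moved stays moved. The work goes in short steps, Python scripts to look and compute and a tool call to move; the robot and the scene stay as the last step left them, time stands still between calls to the robot, and variables do not carry over. Pictures are saved under pics/ and viewed, at most 10 in all, crops included, and the job is handed in when it is done.

Besides the shell and the picture viewer there is one more tool, called after "Call:" by a JSON object that holds its "name" and its "arguments". jog_arm: Moves the arm, as the interface text tells. Its arguments: {"type":"object","properties":{"deltas":{"type":"array","items":{"type":"array"}},"squeeze":{"type":"number"}},"required":["deltas"]}

```bash
mkdir -p pics; cat > h.py <<'E'
import numpy as np, cv2
from station import ctrl
def save(n,f):
    im=ctrl.get_image(n); cv2.imwrite(f,im[:,:,::-1]); return im
def ray(n,uv,z,cal=None):
    c=cal or ctrl.get_calibration(n); K=np.array(c['K']);E=np.array(c['extrinsics']);R=E[:3,:3];t=E[:3,3]
    uv=np.atleast_2d(uv).astype(float); d=np.c_[(uv[:,0]-K[0,2])/K[0,0],(uv[:,1]-K[1,2])/K[1,1],np.ones(len(uv))]
    if n=='wrist':
        r=np.hypot(d[:,0],d[:,1])+1e-9; d=np.c_[d[:,:2]/r[:,None]*np.sin(r)[:,None],np.cos(r)]
    o=-R.T@t; w=d@R
    return o+w*((z-o[2])/w[:,2])[:,None]
E
python3 - <<'E'
from h import *
a=save('top','pics/top0.png');b=save('scene','pics/scene0.png')
print(ctrl.hold_point_z, ctrl.get_obs())
for n in('top','scene'):
    c=ctrl.get_calibration(n);E=np.array(c['extrinsics']);print(n,-E[:3,:3].T@E[:3,3],E[2,:3],c['K'])
E
```

```text
0.0187 {'t': 0.1, 'q': array([-1.30697529e+00,  5.33424349e-02,  1.61414224e+00, -6.62955501e-06,
        1.47596201e+00, -1.18980693e-01]), 'dq': array([-0.00017801, -0.00197208, -0.00388529, -0.00091342,  0.00246424,
       -0.00030337]), 'effort': array([-9.29506882e-06, -3.94901204e+01, -3.71363997e+01, -1.30804701e-04,
        3.91917667e-03, -7.97031987e-06]), 'tool_pos': array([ 0.23331668, -0.57922755,  0.23016258]), 'tool_rot': array([-3.08240797e+00, -5.97288175e-01,  2.20934560e-04]), 'contact_force': array([ 0.14449806,  0.43717037, -0.49431916]), 'wrist_torque': array([-0.0023272 ,  0.02540176, -0.01452305]), 'grip_force': 0.0, 'opening': 0.08538358348660542}
top [0.50470527 0.02976514 1.34052834] [ 0.09312745  0.00726633 -0.99562768] [[509.28365167   0.         276.0555878 ]
 [  0.         509.28365167 203.5752525 ]
 [  0.           0.           1.        ]]
scene [ 1.18979541 -0.4594432   0.88363505] [-0.50257703  0.49237465 -0.71062194] [[439.97706829   0.         276.78156821]
 [  0.         439.97706829 211.20962214]
 [  0.           0.           1.        ]]
```

View pics/top0.png

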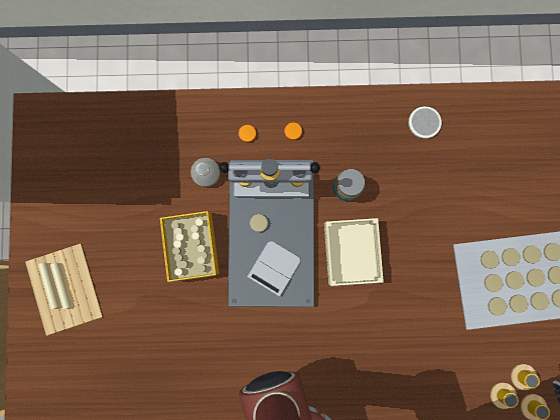

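View pics/scene0.png

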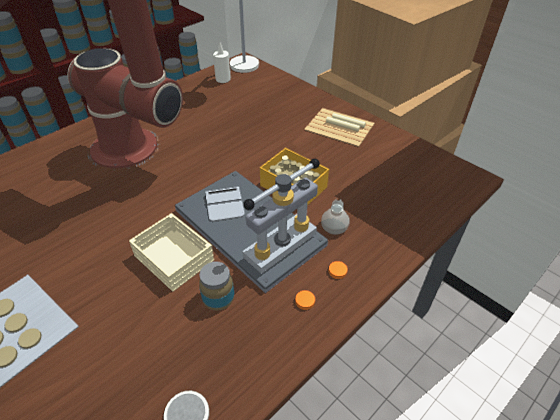

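The top view looks down with the bed at pixels (229–315, 160–305). The cake is at (259,223), the gauge near (274,268), the basket near (354,252) and the carton on the left. The orange look-alikes lie behind the press. Next I'll measure these by colour.

```bash
cat > m.py <<'E'
from h import *
def rect(mask,name,z,img='top'):
    cs,_=cv2.findContours(mask.astype(np.uint8),cv2.RETR_EXTERNAL,cv2.CHAIN_APPROX_NONE)
    c=max(cs,key=cv2.contourArea)
    P=ray(img,c[:,0,:],z)[:,:2].astype(np.float32)
    r=cv2.minAreaRect(P); print(name,'c',np.round(r[0],4),'size',np.round(r[1],4),'ang',round(r[2],2),'hullpx',cv2.boundingRect(c)); return P,r
E
python3 - <<'E'
from m import *
im=cv2.imread('pics/top0.png');h=cv2.cvtColor(im,cv2.COLOR_BGR2HSV).astype(int)
for p in [(259,223),(250,205),(240,290),(276,260),(280,284),(262,278),(328,240),(355,260),(166,250),(273,192),(300,240)]: print(p,h[p[1],p[0]])
H,S,V=h[...,0],h[...,1],h[...,2]
def win(m,x0,y0,x1,y1):
    o=np.zeros(m.shape,bool);o[y0:y1,x0:x1]=m[y0:y1,x0:x1];return o
gray=S<60
bed=win((S<70)&(V<170),222,200,322,310)
rect(win(S<75,222,200,322,312)|win(S<75,222,200,322,312),'bed',0.025)
rect(win((H>12)&(H<30)&(S>70)&(V>110),245,208,275,238),'cake',0.039)
rect(win((S<40)&(V>165),245,236,305,300),'gauge',0.039)
rect(win((V>190)&(S<90),318,210,390,292),'basket',0.06)
crop=cv2.resize(im[150:315,150:395],None,fx=3.2,fy=3.2,interpolation=cv2.INTER_CUBIC);cv2.imwrite('pics/crop.png',crop)
E
```

```text
(259, 223) [ 25  61 183]
(250, 205) [103  28 129]
(240, 290) [ 98  24 130]
(276, 260) [102  13 200]
(280, 284) [102  13 198]
(262, 278) [105  13 200]
(328, 240) [ 25  41 235]
(355, 260) [ 26  40 234]
(166, 250) [ 21 235 104]
(273, 192) [ 99  20 127]
(300, 240) [ 98  24 126]
bed c [0.5017 0.0563] size [0.2198 0.2715] ang 88.7 hullpx (228, 200, 86, 107)
cake c [0.5571 0.0844] size [0.0051 0.    ] ang 88.74 hullpx (258, 231, 3, 1)
gauge c [0.4638 0.0482] size [0.0957 0.109 ] ang 57.87 hullpx (247, 241, 53, 55)
basket c [ 0.5002 -0.1517] size [0.1603 0.1332] ang 2.59 hullpx (326, 218, 57, 68)
```

View pics/crop.png

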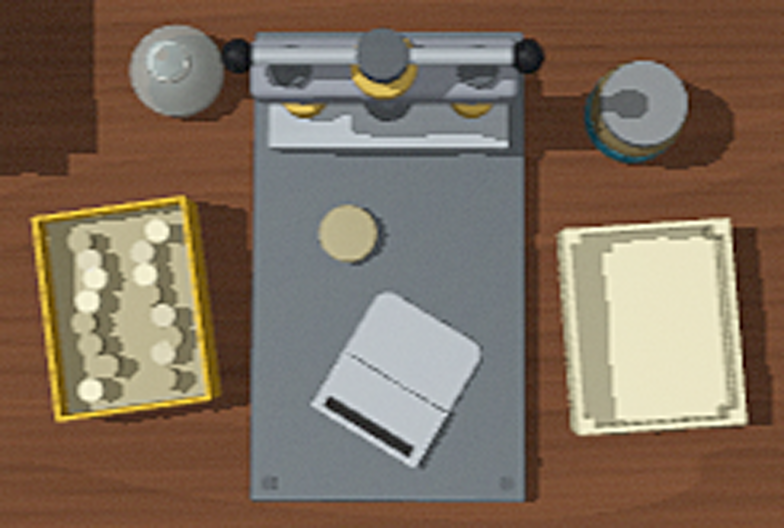

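```bash
python3 - <<'E'
from m import *
im=cv2.imread('pics/top0.png');h=cv2.cvtColor(im,cv2.COLOR_BGR2HSV).astype(int);H,S,V=h[...,0],h[...,1],h[...,2]
# bed edges by row/col: S jump
L=[];R=[]
for y in range(205,298):
    g=np.where(S[y,215:330]<75)[0]+215
    L.append((g[0]-.5,y)); g=[x for x in g if x<320]; R.append((g[-1]+.5,y))
def line(p):
    P=ray('top',p,.025)[:,:2].astype(np.float32); v=cv2.fitLine(P,cv2.DIST_HUBER,0,.01,.01).ravel(); v=v*np.sign(v[0]) if 0 else v; return v
l,r=line(L),line(R);print('L',l,np.degrees(np.arctan(l[1]/l[0])),'R',r,np.degrees(np.arctan(r[1]/r[0])))
F=[]
for x in range(236,310):
    g=[y for y in range(290,312) if S[y,x]<75]; F.append((x,max(g)+.5))
f=line(F);print('F',f,np.degrees(np.arctan(f[0]/f[1])))
yaw=np.mean([np.arctan(l[1]/l[0]),np.arctan(r[1]/r[0]),-np.arctan(f[0]/f[1])])
u=np.array([np.cos(yaw),np.sin(yaw)]);n=np.array([-u[1],u[0]])
yl,yr=l[2:]@n,r[2:]@n; xf=f[2:]@u
O=u*(xf+.15)+n*(yl+yr)/2; print('yaw',yaw,'width',yl-yr,'O',O,'lip',O+.13*u)
m=(H>15)&(H<35)&(S>42); o=np.zeros(m.shape,np.uint8);o[205:242,242:278]=m[205:242,242:278]
P,rr=rect(o,'cake',.039)
c=np.array(cv2.minEnclosingCircle(P)[0])
for k,p in dict(cake=np.array(rr[0]),cakec=c,gauge=np.array([.4638,.0482]),basket=np.array([.5002,-.1517])).items(): print(k,(p-O)@u,(p-O)@n)
# platen front top edge
E=[(x,y) for x,y in [(150+(285/3.2),150+150/3.2),(150+(500/3.2),150+150/3.2)]]
for q in ray('top',E,.059): print('platen',(q[:2]-O)@u,(q[:2]-O)@n)
E
```

```text
L [ 0.9996169  -0.0276768   0.5224754   0.16551465] -1.5859662 R [ 0.99959403 -0.02849225  0.5025493  -0.05418735] -1.6327065
F [0.02067021 0.9997864  0.36430383 0.03123028] 1.1844
yaw -0.02561604 width 0.2201403 O [0.5149775  0.05560049] lip [0.6449349  0.05227077]
cake c [0.5789 0.0852] size [0.0435 0.0434] ang 43.89 hullpx (250, 214, 18, 18)
cake 0.06311299138782277 0.03125090780755735
cakec 0.06311197527650737 0.03126496799187273
gauge -0.05097117481069316 -0.008708880781110104
basket -0.009463029855914917 -0.20761097889366345
platen 0.1267352428066015 0.08007563082432918
platen 0.12723776170431658 -0.08996998069260428
```

Call:
{"name": "jog_arm", "arguments": {"deltas": [[-1, [0.5, 0.95, 0], [0, 0, -0.1306]], [-1, [0.5, 0.95, 0], [0, 0, -0.1306]], [-1, [0.5, 0.95, 0], [0, 0, -0.1306]], [-1, [0.5, 0.95, 0], [0, 0, -0.1306]], [-1, [0.5, 0.95, 0], [0, 0, -0.1306]], [-1, [0.5, 0.95, 0], [0, 0, -0.1306]], [-1, [0.5, 0.95, 0], [0, 0, -0.1306]], [-1, [0.5, 0.95, 0], [0, 0, -0.1306]], [-1, [0.5, 0.95, 0], [0, 0, -0.1306]], [-1, [0.5, 0.95, 0], [0, 0, -0.1306]], [-1, [0.5, 0.95, 0], [0, 0, -0.1306]], [-1, [0.5, 0.95, 0], [0, 0, -0.1306]]], "squeeze": 20}}

```text
t: 1.1
tool_pos: [0.4343, -0.1968, 0.2308]
tool_rot: [-3.14, 0.035, 0.0]
contact_force: [0.4, -0.3, 0.8]
opening: 0.0852
grip_force: 0.0
```

Call:
{"name": "jog_arm", "arguments": {"deltas": [[-1, [0.365, 0.7125, -0.325], [0, 0, 0]], [-1, [0.365, 0.7125, -0.325], [0, 0, 0]], [-1, [0.365, 0.7125, -0.325], [0, 0, 0]], [-1, [0.365, 0.7125, -0.325], [0, 0, 0]], [-1, [0.365, 0.7125, -0.325], [0, 0, 0]], [-1, [0.365, 0.7125, -0.325], [0, 0, 0]], [-1, [0.365, 0.7125, -0.325], [0, 0, 0]], [-1, [0.365, 0.7125, -0.325], [0, 0, 0]], [-1, [0.365, 0.7125, -0.325], [0, 0, 0]], [-1, [0.365, 0.7125, -0.325], [0, 0, 0]], [-1, [0.365, 0.7125, -0.325], [0, 0, 0]], [-1, [0.365, 0.7125, -0.325], [0, 0, 0]]]}}

```text
t: 2.1
tool_pos: [0.5796, 0.0837, 0.1018]
tool_rot: [3.141, -0.046, 0.001]
contact_force: [-1.2, 0.1, -0.4]
opening: 0.0854
grip_force: 0.0
```

```bash
python3 - <<'E'
from h import *
c=ctrl.get_calibration('wrist')
a=save('wrist','pics/w1.png');h=cv2.cvtColor(a,cv2.COLOR_RGB2HSV).astype(int)
print(ctrl.get_obs()['tool_pos'],ctrl.get_obs()['tool_rot'])
m=((h[...,0]>15)&(h[...,0]<35)&(h[...,1]>42)&(h[...,2]>90)).astype(np.uint8)
cs,_=cv2.findContours(m,0,1)
for k in cs:
    if cv2.contourArea(k)>400:
        P=ray('wrist',k[:,0],.039,c)[:,:2].astype(np.float32);r=cv2.minAreaRect(P);print(cv2.boundingRect(k),r)
E
```

```text
[0.57963285 0.08353428 0.10214935] [ 3.14076898e+00 -4.62620291e-02  1.71820307e-03]
(448, 197, 112, 170) ((0.48963308334350586, -0.1360815465450287), (0.2534853518009186, 0.14100542664527893), 25.83707618713379)
(244, 190, 66, 66) ((0.5827388167381287, 0.08715604245662689), (0.044270362704992294, 0.04749385640025139), 86.10157012939453)
(0, 179, 157, 189) ((0.5141223669052124, 0.27416887879371643), (0.19008076190948486, 0.1872088611125946), 6.7805914878845215)
(350, 0, 210, 108) ((0.7052109837532043, -0.06727765500545502), (0.0917973592877388, 0.19342419505119324), 11.705259323120117)
```

View pics/w1.png

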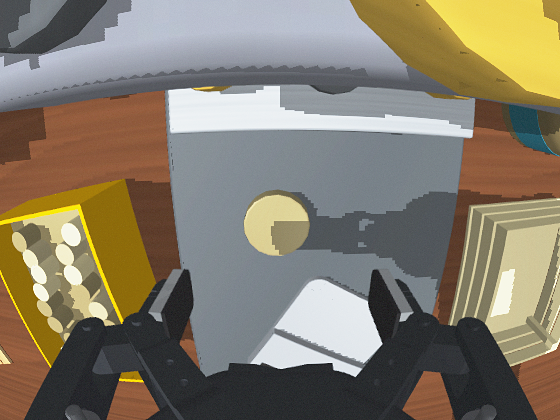

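The cake is at (277,222), between the fingers, and the platen edge is at row 132. The wrist camera faces the crosshead, so I'll check its clearance.

```bash
python3 - <<'E'
from h import *
E=np.array(ctrl.get_calibration('wrist')['extrinsics']);print(-E[:3,:3].T@E[:3,3],E[2,:3]); o=ctrl.get_obs();print(o['tool_pos'],o['q'])
E
```

```text
[0.66261413 0.08248255 0.24450187] [-0.31846375  0.00784633 -0.94790257]
[0.57963285 0.08353428 0.10214935] [ 1.63342276e-02  7.32921991e-02  1.81551935e+00 -5.43707659e-04
  1.25170265e+00  1.61675776e+00]
```

Call:
{"name": "jog_arm", "arguments": {"deltas": [[-0.6, [0.005, 0.0025, 0], [0, 0, 0.46]], [-0.6, [0.005, 0.0025, 0], [0, 0, 0.46]], [-0.6, [0.005, 0.0025, 0], [0, 0, 0.46]], [-0.6, [0.005, 0.0025, 0], [0, 0, 0.46]], [-0.6, [0.005, 0.0025, 0], [0, 0, 0.46]], [-0.6, [0.005, 0.0025, 0], [0, 0, 0.46]], [-0.6, [0.005, 0.0025, 0], [0, 0, 0.46]], [-0.6, [0.005, 0.0025, 0], [0, 0, 0.46]], [-0.6, [0.005, 0.0025, 0], [0, 0, 0.46]], [-0.6, [0.005, 0.0025, 0], [0, 0, 0.46]], [-0.6, [0.005, 0.0025, 0], [0, 0, 0.46]], [-0.6, [0.005, 0.0025, 0], [0, 0, 0.46]]]}}

```text
t: 3.15
tool_pos: [0.5817, 0.0845, 0.1026]
tool_rot: [2.381, 2.048, 0.002]
contact_force: [0.1, -0.7, 0.0]
opening: 0.0685
grip_force: 0.0
```

Call:
{"name": "jog_arm", "arguments": {"deltas": [[-0.6, [0, 0, -0.05], [0, 0, 0.04]], [-0.6, [0, 0, -0.1], [0, 0, 0.04]], [-0.6, [0, 0, -0.12], [0, 0, 0.04]], [-0.6, [0, 0, -0.14], [0, 0, 0.04]], [-0.6, [0, 0, -0.15], [0, 0, 0.04]], [-0.6, [0, 0, -0.16], [0, 0, 0.04]], [-0.6, [0, 0, -0.16], [0, 0, 0.04]]]}}

```text
t: 3.73
tool_pos: [0.5815, 0.086, 0.0373]
tool_rot: [2.252, 2.19, -0.0]
contact_force: [0.3, -0.7, -1.0]
opening: 0.0683
grip_force: 0.0
```

Call:
{"name": "jog_arm", "arguments": {"deltas": [[-0.6, [0, 0, -0.02], [0, 0, 0]], [-0.6, [0, 0, -0.03], [0, 0, 0]], [-0.6, [0, 0, -0.03], [0, 0, 0]], [-0.2, [0, 0, -0.03], [0, 0, 0]], [0, [0, 0, -0.03], [0, 0, 0]], [0.2, [0, 0, -0.03], [0, 0, 0]], [0.2, [0, 0, -0.03], [0, 0, 0]], [0.2, [0, 0, -0.03], [0, 0, 0]]]}}

```text
t: 4.4
tool_pos: [0.5817, 0.0863, 0.0256]
tool_rot: [2.251, 2.19, 0.001]
contact_force: [-0.2, 0.5, 0.6]
opening: 0.0448
grip_force: 20.6
```

Call:
{"name": "jog_arm", "arguments": {"deltas": [[0.2, [0, 0, 0.08], [0, 0, 0]], [0.2, [0, 0, 0.18], [0, 0, 0]], [0.2, [0, 0, 0.28], [0, 0, 0]], [0.2, [-0.05, -0.15, 0.28], [0, 0, 0]], [0.2, [-0.08, -0.25, 0.28], [0, 0, 0]], [0.2, [-0.11, -0.34, 0.28], [0, 0, 0]], [0.2, [-0.15, -0.43, 0.28], [0, 0, 0]], [0.2, [-0.18, -0.51, 0.28], [0, 0, 0]], [0.2, [-0.2, -0.58, 0.28], [0, 0, 0]], [0.2, [-0.205, -0.595, 0.28], [0, 0, 0]], [0.2, [-0.205, -0.595, 0.2], [0, 0, 0]], [0.2, [-0.205, -0.595, 0.12], [0, 0, 0]]]}}

```text
t: 5.4
tool_pos: [0.5016, -0.1537, 0.0755]
tool_rot: [2.249, 2.184, 0.004]
contact_force: [-0.5, -0.5, -0.5]
opening: 0.045
grip_force: 20.8
```

Call:
{"name": "jog_arm", "arguments": {"deltas": [[0.2, [0, 0, -0.06], [0, 0, 0]], [0.2, [0, 0, -0.11], [0, 0, 0]], [0.2, [0, 0, -0.13], [0, 0, 0]], [0.2, [0, 0, -0.13], [0, 0, 0]]]}}

```text
t: 5.73
tool_pos: [0.4977, -0.1506, 0.0189]
tool_rot: [-2.248, -2.188, 0.003]
contact_force: [0.3, 0.3, -0.2]
opening: 0.0449
grip_force: 20.8
```

Call:
{"name": "jog_arm", "arguments": {"deltas": [[0.2, [0, 0, -0.015], [0, 0, 0]], [-0.4, [0, 0, -0.015], [0, 0, 0]], [-0.4, [0, 0, -0.015], [0, 0, 0]], [-0.4, [0, 0, -0.015], [0, 0, 0]], [-0.4, [0, 0, 0.03], [0, 0, 0]], [-0.4, [0, 0, 0.12], [0, 0, 0]], [-0.4, [0, 0, 0.22], [0, 0, 0]], [-0.4, [0, 0, 0.3], [0, 0, 0]], [-0.4, [0, 0, 0.3], [0, 0, 0]]]}}

```text
t: 6.48
tool_pos: [0.5044, -0.154, 0.1512]
tool_rot: [2.241, 2.18, 0.009]
contact_force: [1.3, -0.7, 0.3]
opening: 0.06
grip_force: 0.0
```

```bash
python3 - <<'E'
from m import *
print(ctrl.get_obs()['tool_pos'])
a=save('top','pics/top1.png');im=a[:,:,::-1].copy()
h=cv2.cvtColor(im,cv2.COLOR_BGR2HSV).astype(int);H,S,V=h[...,0],h[...,1],h[...,2]
o=np.zeros(S.shape,bool);o[236:300,240:310]=((S<40)&(V>165))[236:300,240:310];rect(o,'gauge',.039)
b=save('scene','pics/scene1.png')
cr=cv2.resize(b[150:310,100:360,::-1],None,fx=3,fy=3);cv2.imwrite('pics/c1.png',cr)
E
```

```text
[ 0.50442034 -0.15397146  0.15120505]
gauge c [0.4639 0.0483] size [0.0957 0.1092] ang 58.06 hullpx (247, 241, 53, 55)
```

View pics/c1.png

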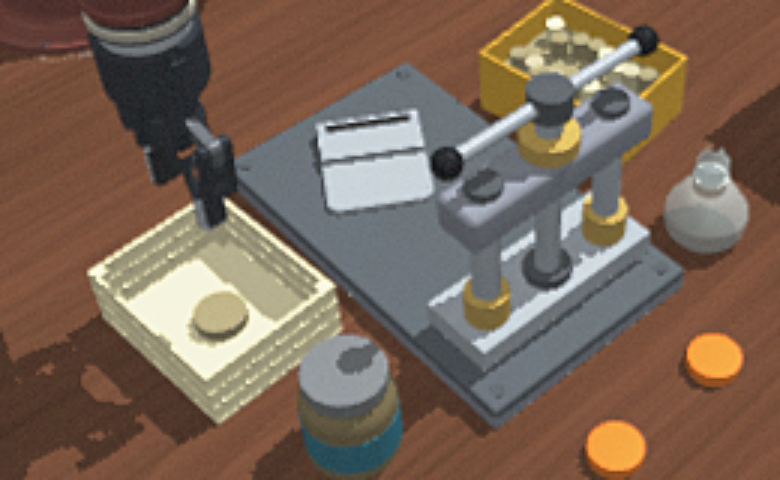

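The cake lies in the basket at crop pixel (220,315), and nothing else has moved. Next I'll grip the gauge's high step lengthwise, with one pad on the rear face and the other on the step face.

Call:
{"name": "jog_arm", "arguments": {"deltas": [[-0.53, [-0.15, 0.54, 0], [0, 0, -0.169]], [-0.53, [-0.15, 0.54, 0], [0, 0, -0.169]], [-0.53, [-0.15, 0.54, 0], [0, 0, -0.169]], [-0.53, [-0.15, 0.54, 0], [0, 0, -0.169]], [-0.53, [-0.15, 0.54, 0], [0, 0, -0.169]], [-0.53, [-0.15, 0.54, 0], [0, 0, -0.169]], [-0.53, [-0.15, 0.54, 0], [0, 0, -0.169]], [-0.53, [-0.15, 0.54, -0.1], [0, 0, -0.169]], [-0.53, [-0.15, 0.54, -0.18], [0, 0, -0.169]], [-0.53, [-0.15, 0.54, -0.22], [0, 0, -0.169]], [-0.53, [-0.15, 0.54, -0.24], [0, 0, -0.169]], [-0.53, [-0.15, 0.54, -0.24], [0, 0, -0.169]]]}}

```text
t: 7.58
tool_pos: [0.437, 0.0639, 0.0422]
tool_rot: [-2.745, -1.521, 0.009]
contact_force: [-1.4, -0.4, 0.1]
opening: 0.0652
grip_force: 0.0
```

Call:
{"name": "jog_arm", "arguments": {"deltas": [[-0.36, [0, 0, -0.01], [0, 0, 0]], [-0.36, [0, 0, -0.02], [0, 0, 0]], [-0.36, [0, 0, -0.03], [0, 0, 0]], [-0.36, [0, 0, -0.0375], [0, 0, 0]], [-0.36, [0, 0, -0.0375], [0, 0, 0]]]}}

```text
t: 8.0
tool_pos: [0.4394, 0.0642, 0.0302]
tool_rot: [-2.748, -1.523, 0.0]
contact_force: [-1.0, 0.7, -0.1]
opening: 0.058
grip_force: 0.0
```

Call:
{"name": "jog_arm", "arguments": {"deltas": [[-0.36, [0, 0, -0.005], [0, 0, 0]], [-0.36, [0, 0, -0.005], [0, 0, 0]]]}}

```text
t: 8.17
tool_pos: [0.4395, 0.0642, 0.0283]
tool_rot: [2.748, 1.523, 0.0]
contact_force: [-0.1, -0.4, -0.7]
opening: 0.0584
grip_force: 0.0
```

Call:
{"name": "jog_arm", "arguments": {"deltas": [[-0.2, [0, 0, 0], [0, 0, 0]], [0.1, [0, 0, 0], [0, 0, 0]], [0.1, [0, 0, 0], [0, 0, 0]], [0.1, [0, 0, 0], [0, 0, 0]]], "squeeze": 25}}

```text
t: 8.5
tool_pos: [0.4397, 0.0643, 0.0286]
tool_rot: [2.747, 1.523, 0.001]
contact_force: [-0.2, 0.7, 1.8]
opening: 0.0491
grip_force: 27.0
```

Call:
{"name": "jog_arm", "arguments": {"deltas": [[0.1, [0.01, -0.003, 0], [0, 0, 0.025]], [0.1, [0.03, -0.006, 0], [0, 0, 0.05]], [0.1, [0.05, -0.01, 0], [0, 0, 0.08]], [0.1, [0.08, -0.014, 0], [0, 0, 0.11]], [0.1, [0.11, -0.017, 0], [0, 0, 0.14]], [0.1, [0.14, -0.019, 0], [0, 0, 0.16]], [0.1, [0.17, -0.021, 0], [0, 0, 0.169]], [0.1, [0.19, -0.021, 0], [0, 0, 0.169]], [0.1, [0.2, -0.022, 0], [0, 0, 0.169]], [0.1, [0.2, -0.022, 0], [0, 0, 0.169]]]}}

```text
t: 9.33
tool_pos: [0.5204, 0.0554, 0.0287]
tool_rot: [2.252, 2.189, 0.001]
contact_force: [0.6, -1.1, 1.9]
opening: 0.0494
grip_force: 27.0
```

```bash
python3 - <<'E'
from h import *
o=ctrl.get_obs();print(o['tool_pos'],o['tool_rot'],o['contact_force'])
a=save('top','pics/top2.png')
cv2.imwrite('pics/c2.png',cv2.resize(a[150:315,200:345,::-1],None,fx=3.6,fy=3.6,interpolation=cv2.INTER_CUBIC))
E
```

```text
[0.52043149 0.05539336 0.02865471] [2.25187116e+00 2.18937201e+00 1.26754462e-03] [ 0.55492634 -1.08383309  1.89489814]
```

View pics/c2.png

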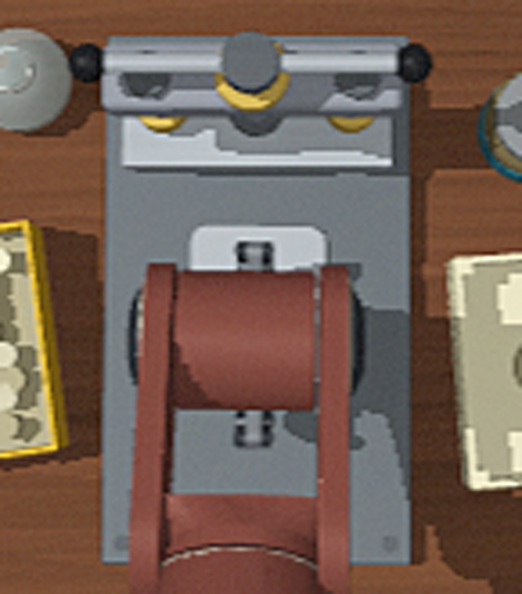

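The gauge now looks square to the press, with its low step at crop columns 190–327 and the platen at 122–392. I'll check the lateral offset numerically.

```bash
python3 - <<'E'
from h import *
a=cv2.imread('pics/top2.png');h=cv2.cvtColor(a,cv2.COLOR_BGR2HSV).astype(int);m=(h[...,1]<40)&(h[...,2]>165)
yaw=-.027;O=np.array([.515,.0556]);u=np.array([np.cos(yaw),np.sin(yaw)]);n=np.array([-u[1],u[0]])
for y in (217,219,221,222):
    g=np.where(m[y,240:305])[0]+240; P=ray('top',[(g[0]-.5,y),(g[-1]+.5,y)],.031)[:,:2]
    b=np.where(h[y,215:330,1]<75)[0]+215; B=ray('top',[(b[0]-.5,y),([x for x in b if x<320][-1]+.5,y)],.025)[:,:2]
    print(y,(P-O)@n,((P-O)@n).mean(),(B-O)@n)
c=[ (x,np.where(m[205:240,x])[0][0]+204.5) for x in range(258,284,2)]
P=ray('top',c,.031)[:,:2];print('front x',((P-O)@u).round(4),np.polyfit((P-O)@n,(P-O)@u,1)); o=ctrl.get_obs()['tool_pos'][:2];print('tool',(o-O)@u,(o-O)@n)
E
```

```text
217 [ 0.04728562 -0.04805704] -0.0003857098809582106 [ 0.10981869 -0.11021541]
219 [ 0.04723588 -0.0480719 ] -0.00041800824694275887 [ 0.10974594 -0.11020766]
221 [ 0.04718618 -0.04808675] -0.00045028300049684486 [ 0.10967325 -0.11019992]
222 [ 0.04716134 -0.04809417] -0.0004664115307027178 [ 0.10963692 -0.11019605]
front x [0.0893 0.0893 0.0893 0.0893 0.0894 0.0894 0.0894 0.0894 0.0895 0.0895
 0.0895 0.0895 0.0896] [-0.00462758  0.08941938]
tool 0.005415746054837896 -3.283773599444144e-05
```

Call:
{"name": "jog_arm", "arguments": {"deltas": [[0.1, [0.02, 0, 0], [0, 0, 0]], [0.1, [0.045, -0.001, 0], [0, 0, 0]], [0.1, [0.07, -0.002, 0], [0, 0, 0]], [0.1, [0.095, -0.003, 0], [0, 0, 0]], [0.1, [0.12, -0.003, 0], [0, 0, 0]], [0.1, [0.14, -0.004, 0], [0, 0, 0]], [0.1, [0.155, -0.004, 0], [0, 0, 0]], [0.1, [0.168, -0.005, 0], [0, 0, 0]], [0.1, [0.175, -0.005, 0], [0, 0, 0]], [0.1, [0.175, -0.005, 0], [0, 0, 0]], [0.1, [0.175, -0.005, 0], [0, 0, 0]]]}}

```text
t: 10.3
tool_pos: [0.5896, 0.0535, 0.0287]
tool_rot: [2.252, 2.19, 0.001]
contact_force: [-0.4, 0.6, 4.5]
opening: 0.0494
grip_force: 27.2
```

Call:
{"name": "jog_arm", "arguments": {"deltas": [[-0.4, [0, 0, 0], [0, 0, 0]], [-0.4, [0, 0, 0], [0, 0, 0]], [-0.4, [0, 0, 0], [0, 0, 0]], [-0.4, [0, 0, 0.03], [0, 0, 0]], [-0.4, [0, 0, 0.09], [0, 0, 0]], [-0.4, [-0.02, 0, 0.16], [0, 0, 0]], [-0.4, [-0.06, 0, 0.16], [0, 0, 0.04]], [-0.4, [-0.12, 0.002, 0.16], [0, 0, 0.08]], [-0.4, [-0.16, 0.004, 0.16], [0, 0, 0.115]], [-0.4, [-0.175, 0.005, 0.16], [0, 0, 0.15]], [-0.4, [-0.175, 0.005, 0.16], [0, 0, 0.18]], [-0.4, [-0.175, 0.005, 0.16], [0, 0, 0.21]]]}}

```text
t: 11.3
tool_pos: [0.5191, 0.0555, 0.0931]
tool_rot: [1.414, 2.805, 0.001]
contact_force: [0.5, 0.3, 0.7]
opening: 0.0596
grip_force: 0.0
```

Call:
{"name": "jog_arm", "arguments": {"deltas": [[-0.4, [0, 0, 0], [0, 0, 0.29]], [-0.4, [0, 0, 0], [0, 0, 0.29]], [-0.4, [0, 0, 0], [0, 0, 0.29]], [-0.4, [0, 0, 0], [0, 0, 0.29]], [-0.4, [0, 0, 0], [0, 0, 0.29]], [-0.4, [0, 0, 0], [0, 0, 0.29]], [-0.4, [0, 0, 0], [0, 0, 0.29]], [-0.4, [0, 0, 0], [0, 0, 0.29]], [-0.4, [0, 0, 0], [0, 0, 0.29]]]}}

```text
t: 12.05
tool_pos: [0.5196, 0.0554, 0.0931]
tool_rot: [0.042, 3.14, -0.0]
contact_force: [-0.9, 0.5, -0.2]
opening: 0.0596
grip_force: 0.0
```

```bash
python3 - <<'E'
from h import *
o=ctrl.get_obs();yaw=-.027;O=np.array([.515,.0556]);u=np.array([np.cos(yaw),np.sin(yaw)]);n=np.array([-u[1],u[0]])
print(o['tool_pos'],o['tool_rot'],o['q'][5],(o['tool_pos'][:2]-O)@u,(o['tool_pos'][:2]-O)@n)
a=save('top','pics/top3.png')
b=save('scene','pics/s3.png');w=save('wrist','pics/w3.png')
cv2.imwrite('pics/c3.png',np.hstack([cv2.resize(a[150:315,200:345,::-1],(396,450)),cv2.resize(b[160:310,170:300,::-1],(390,450))]))
E
```

```text
[0.51962439 0.05544241 0.09306892] [ 4.24322937e-02  3.14039612e+00 -5.82425262e-05] -1.5799358730245816 0.004626955736574307 -3.2693810162587374e-05
```

View pics/c3.png

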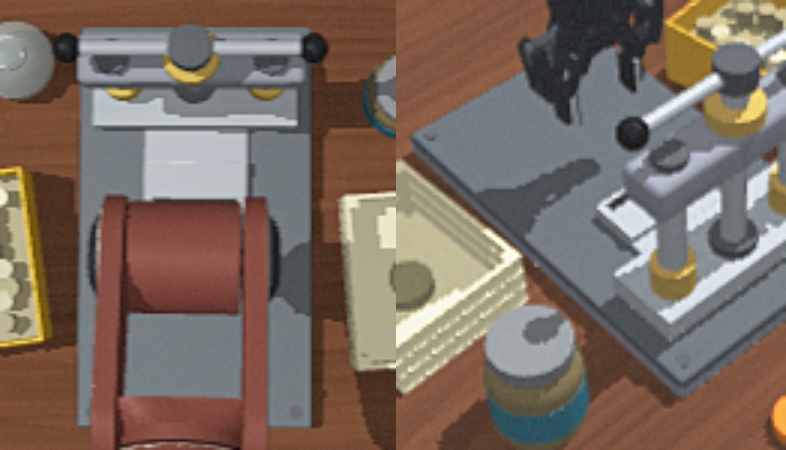

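The gauge's low end sits in the gap and square, with its step about 30 mm short of the platen. I'll lower the open fingers behind it and push gently.

Call:
{"name": "jog_arm", "arguments": {"deltas": [[-0.4, [0, 0, -0.06], [0, 0, 0]], [-0.4, [0, 0, -0.12], [0, 0, 0]], [-0.4, [0, 0, -0.155], [0, 0, 0]], [-0.4, [0, 0, -0.17], [0, 0, 0]], [-0.4, [0.03, -0.001, -0.17], [0, 0, 0]], [-0.4, [0.055, -0.0015, -0.17], [0, 0, 0]], [-0.4, [0.075, -0.002, -0.17], [0, 0, 0]], [-0.4, [0.085, -0.0022, -0.17], [0, 0, 0]], [-0.4, [0.095, -0.0025, -0.17], [0, 0, 0]], [-0.4, [0.105, -0.0028, -0.17], [0, 0, 0]], [-0.4, [0.115, -0.003, -0.17], [0, 0, 0]], [-0.4, [0.12, -0.0033, -0.17], [0, 0, 0]]]}}

```text
t: 13.2
tool_pos: [0.5678, 0.0541, 0.0244]
tool_rot: [0.043, 3.141, -0.0]
contact_force: [-2.5, 0.8, 0.7]
opening: 0.0601
grip_force: 1.1
```

Call:
{"name": "jog_arm", "arguments": {"deltas": [[-0.4, [0.007, 0, 0], [0, 0, 0]], [-0.4, [0.014, -0.0003, 0], [0, 0, 0]], [-0.4, [0.02, -0.0005, 0], [0, 0, 0]], [-0.4, [0.025, -0.0007, 0], [0, 0, 0]], [-0.4, [0.028, -0.0008, 0], [0, 0, 0]], [-0.4, [0.028, -0.0008, 0], [0, 0, 0]]]}}

```text
t: 13.7
tool_pos: [0.579, 0.0538, 0.0243]
tool_rot: [0.043, 3.141, 0.0]
contact_force: [0.1, 0.6, -0.1]
opening: 0.0599
grip_force: 0.1
```

```bash
cat > g.py <<'E'
from h import *
import sys
yaw=-.027;O=np.array([.515,.0556]);u=np.array([np.cos(yaw),np.sin(yaw)]);n=np.array([-u[1],u[0]])
a=save('wrist',sys.argv[1]);c=ctrl.get_calibration('wrist');o=ctrl.get_obs();print(o['contact_force'],(o['tool_pos'][:2]-O)@u)
E
python3 g.py pics/w4.png; python3 - <<'E'
import cv2
b=cv2.imread('pics/w4.png');print(b.shape)
E
```

```text
[ 0.17717551 -0.03471413 -0.33804194] 0.06405325304532584
(420, 560, 3)
```

View pics/w4.png

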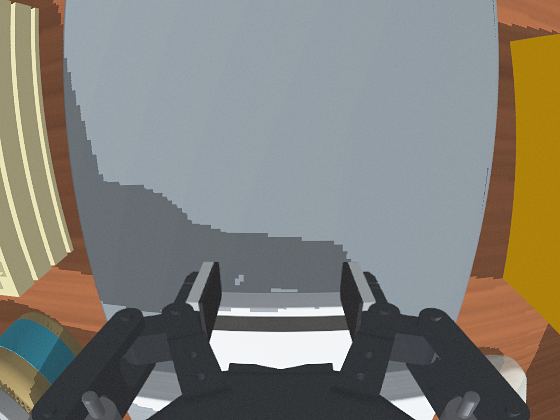

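The fingers straddle the gauge's rear face, around row 300. I'll continue in small steps and watch the force.

Call:
{"name": "jog_arm", "arguments": {"deltas": [[-0.4, [0.0025, -0.0001, 0], [0, 0, 0]], [-0.4, [0.005, -0.0001, 0], [0, 0, 0]], [-0.4, [0.0075, -0.0002, 0], [0, 0, 0]]]}}

```text
t: 14.0
tool_pos: [0.5816, 0.0537, 0.0243]
tool_rot: [-0.043, -3.141, -0.0]
contact_force: [-1.3, -0.6, 1.3]
opening: 0.0599
grip_force: 0.9
```

Call:
{"name": "jog_arm", "arguments": {"deltas": [[-0.4, [0.0025, -0.0001, 0], [0, 0, 0]], [-0.4, [0.005, -0.0001, 0], [0, 0, 0]]]}}

```text
t: 14.17
tool_pos: [0.5837, 0.0537, 0.0243]
tool_rot: [-0.043, -3.141, 0.0]
contact_force: [-1.8, 0.2, 0.7]
opening: 0.0596
grip_force: 0.9
```

Call:
{"name": "jog_arm", "arguments": {"deltas": [[-0.4, [0.0025, -0.0001, 0], [0, 0, 0]], [-0.4, [0.0025, -0.0001, 0], [0, 0, 0]]]}}

```text
t: 14.33
tool_pos: [0.5844, 0.0537, 0.0242]
tool_rot: [-0.043, -3.14, 0.0]
contact_force: [-3.8, 1.0, 3.2]
opening: 0.0599
grip_force: 1.7
```

Call:
{"name": "jog_arm", "arguments": {"deltas": [[-0.4, [0.0013, 0, 0], [0, 0, 0]], [-0.4, [0.0013, 0, 0], [0, 0, 0]]]}}

```text
t: 14.5
tool_pos: [0.5844, 0.0537, 0.0242]
tool_rot: [-0.043, -3.139, 0.0]
contact_force: [-5.7, -0.1, 4.0]
opening: 0.0595
grip_force: 2.7
```

Call:
{"name": "jog_arm", "arguments": {"deltas": [[-0.4, [0.0013, 0, 0], [0, 0, 0]], [-0.4, [0.0013, 0, 0], [0, 0, 0]]]}}

```text
t: 14.67
tool_pos: [0.5845, 0.0536, 0.0243]
tool_rot: [-0.043, -3.138, 0.0]
contact_force: [-7.2, -1.1, 5.5]
opening: 0.06
grip_force: 3.7
```

It has stalled at 69 mm with the force rising, so the step is butted. I'll back off and verify.

Call:
{"name": "jog_arm", "arguments": {"deltas": [[-0.4, [0.0015, 0, 0], [0, 0, 0]], [-0.4, [-0.02, 0.0005, 0], [0, 0, 0]], [-0.4, [-0.07, 0.002, 0], [0, 0, 0]], [-0.4, [-0.12, 0.003, 0], [0, 0, 0.0]], [-0.4, [-0.17, 0.004, 0.1], [0, 0, 0]], [-0.4, [-0.27, 0.006, 0.2], [0, 0, 0]], [-0.4, [-0.37, 0.008, 0.3], [0, 0, 0]], [-0.4, [-0.42, 0.008, 0.35], [0, 0, 0]], [-0.4, [-0.42, 0.008, 0.35], [0, 0, 0]], [-0.4, [-0.42, 0.008, 0.35], [0, 0, 0]]]}}

```text
t: 15.5
tool_pos: [0.4187, 0.057, 0.1686]
tool_rot: [0.043, 3.131, -0.0]
contact_force: [0.2, -0.7, -0.5]
opening: 0.0599
grip_force: 0.0
```

```bash
cat > v.py <<'E'
from h import *
import sys
yaw=-.027;O=np.array([.515,.0556]);u=np.array([np.cos(yaw),np.sin(yaw)]);n=np.array([-u[1],u[0]])
a=save('top',sys.argv[1]);h=cv2.cvtColor(a,cv2.COLOR_RGB2HSV).astype(int);m=(h[...,1]<40)&(h[...,2]>165)
for y in range(204,222,3):
    g=np.where(m[y,240:305])[0]+240
    if len(g): P=(ray('top',[(g[0]-.5,y),(g[-1]+.5,y)],.039)[:,:2]-O);print(y,(P@u).mean(),P@n,(P@n).mean())
c=[]
for x in range(258,290,2):
    g=np.where(m[200:235,x])[0]
    if len(g): c.append((x,g[-1]+200.5))
P=ray('top',c,.039)[:,:2]-O;print('rear x',(P@u).round(4),np.polyfit(P@n,P@u,1))
b=save('scene','pics/sv.png')
cv2.imwrite('pics/cv.png',np.hstack([cv2.resize(a[150:315,200:345,::-1],(396,450)),cv2.resize(b[170:300,140:300,::-1],(400,450))]))
E
python3 v.py pics/top5.png
```

```text
204 0.1106929913553362 [ 0.04715949 -0.04782667] -0.00033359015575516043
207 0.10296390046455164 [ 0.047085   -0.04784892] -0.0003819626293084036
210 0.09524330087405347 [ 0.04701059 -0.04787115] -0.0004302819503610167
213 0.08753117859850901 [ 0.04693626 -0.04789336] -0.00047854820647220964
rear x [0.081  0.081  0.081  0.081  0.0811 0.0811 0.0811 0.0811 0.0811 0.0812
 0.0812 0.0812 0.0812 0.0813 0.0813 0.0813] [-0.00468277  0.08110845]
```

View pics/cv.png

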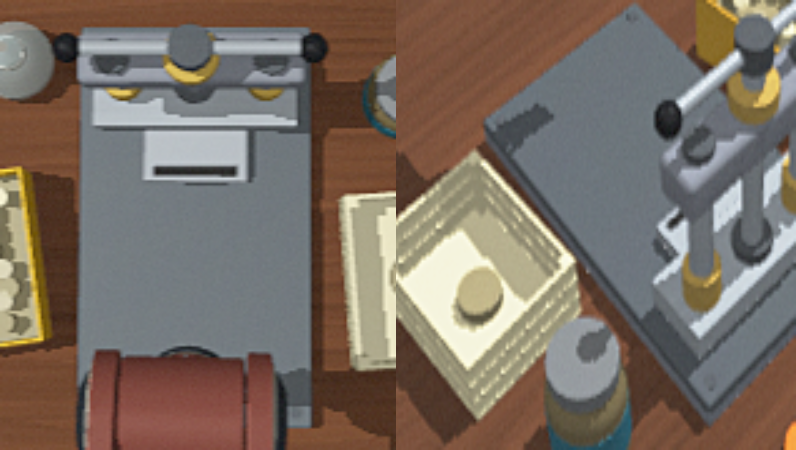

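The rear edge is at 81 mm, and about 80 mm means home. The gauge is centred to within 0.5 mm and square, the cake is in the basket, and the arm is clear.

```bash
python3 -c "
from station import ctrl
print(ctrl.finish_job())"
```

```text
the job is handed in; nothing more can be done
None
```

The job is handed in (the hand-in call gave no verdict): the cake is in the reject basket, and the gauge sits square with its step against the platen, within about 1 mm of home by camera; the lamp, jar and carton were left alone.

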